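# Kit the shadow-cut fixing tray

### The arm

A 6-joint arm with a two-finger parallel gripper is mounted at the origin on the work surface. World frame = base frame: x ahead of the robot, y to its left, z up, the work surface at z = 0. Lengths are in m, angles in rad, forces in N, time in s.
With the tool pointing down it reaches from about 0.3 to 0.75 m from the base axis. Payload 8.5 kg.
Tool frame: the origin (TCP) lies on the centre line of the jaws, within the pads' length; the fingertips stand 11 mm ahead of it and the grasp point (between the pads) lies 8 mm behind it (env.tip_extent is the distance from the TCP to the fingertips, in m); z points along the fingers, y is the line along which they close (so a half turn about z gives the same grasp; the last joint's range is limited). The gripper opens to 88 mm and grips with 3 to 60 N. Pads are 18 mm wide; open, the fingers measure 123 mm over their backs; the gripper's body (75 mm by 187 mm) begins 45 mm behind the grasp point.
Start: joints at [1.13, 0.381, 1.297, -0, 1.464, -0.215], TCP at [0.123, 0.536, 0.25] pointing down, gripper open.
Joint ranges: [-3.11, 3.11], [-0.89, 2.33], [0.22, 2.48], [-1.42, 4.56], [0.17, 2.85], [-2.88, 2.88]. Speed limits (rad/s): [2.39, 2.39, 3.14, 3.14, 3.14, 3.14].

### API

Orientations are given as a unit quaternion [w, x, y, z].
In Python, from cell import env gives the robot as it stands. The module is installed in compiled form; this text tells all that it offers.
- The arm moves only by the tool step_arm, never from a script. Its argument "plan" is one flat list of numbers, 5 for each row, row after row: the finger opening in mm, from 0 to 88.1, then the shift along the tool's x, y, z in units of 30 mm (1.0 is 30 mm), then the turn about the tool's z in units of 6 degrees (1.0 is 6 degrees). A call has 1 to 10 rows; each row shifts and turns the commanded pose from where the row before left it, along the tool's axes as they then stand; what a row does not reach is not made up. A row lasts 1/12 s, in which the tool goes at most 41.7 mm and 7.16 degrees, less where a joint would pass 70% of its speed; a pose out of reach is approached as far as the arm can. A call is refused whole if a number of a shift passes 1 or a number of a turn 1, either way. A call with a gripper value outside its range is refused whole. The fingers move at their own pace and stop on an object; "newtons" is the grip in N (left out, the last holds). Time passes only in rows, so rows that do not move let the fingers close. It gives the time, the measured TCP pose, the force, the opening and the grip force at its end, in the units of the state.
- env.get_obs(): the state, without advancing time (a new reading comes with each control period).
- env.get_image(name): name is "side" or "top"; returns a dict with "image" (420x560x3 uint8, red, green, blue), "fx", "fy", "cx", "cy" (pixels), "origin" and "orientation" of the camera in the world. Camera axes: x right, y down, z forward; pixel columns grow to the right and rows downward; lengths in m; the calibration is good to about 2 mm. A picture is of the moment at which its call begins. There is no depth.
- env.sign_off(): hands the job in; it is judged then, once.
The state is a dict: "time": time; "qpos": joint angles; "qvel": joint speeds; "joint_torque": joint torques, N m; "tcp_pos": TCP position; "tool_rot": TCP orientation; "contact_force": force on the tool from outside, world axes, zero at the start; "torque": the same for the moment, N m; "grip_width": finger opening in m; "grip_force": force on a finger pad.
Only numpy, scipy, OpenCV 4.12 (cv2) and the standard library are available. Lean on these libraries where they do the work, as an engineer would, in place of code of your own. Each camera call takes 0.05 s, during which the arm holds its last target. There are 200 camera calls.

### The job

Pack the fixing kit: put the short spanner, the narrow socket, the orange corner bracket and the spirit level each into the foam pocket cut to its outline in the red tray, lying flat (the socket upright) and fully down on the pocket floor. Leave the longer spanner and the wider socket where they are; they do not belong to the kit.

Things in the scene. Friction and masses are not known exactly. Their poses are not given: they have to be found in the camera images.
- spanner: SHORT steel spanner, lying flat: 110 mm long along x, 12 mm thick; handle 14 mm wide, ring end (-x) and open-jaw end (+x) 28 mm across. Origin: centre of its underside, mid-handle, about its balance point; z up. About 120 g. Fits its pocket either way round.
- long_spanner: Look-alike, not of the kit: LONGER spanner of the same shape and steel, 145 mm long along x, heads 36 mm, handle 19 mm wide, 12 mm thick. Origin: centre of its underside; z up.
- socket: NARROW steel socket, upright: round, 40 mm in diameter, 40 mm high, a dark band round it, a black square on top. Origin: centre of its underside; z up. About 220 g.
- wide_socket: Look-alike, not of the kit: WIDER socket of the same steel, upright, 56 mm in diameter, 45 mm high. Origin: centre of its underside; z up.
- bracket: Orange plastic L corner bracket lying flat, 64 by 64 mm, 14 mm thick, arms 22 mm wide. Origin: centre of the 64 mm square (off the arms), on the underside; z up. One arm lies at x -32 to -10 mm, y -32 to 32; the other at y -32 to -10, x -32 to 32; outer corner at (-32, -32), balance point about (-8, -8). About 70 g.
- level: Blue spirit level with black ends, a green vial on a white patch on top: 100 mm long along x, 26 mm wide, 24 mm high. Origin: centre of its underside; z up. About 110 g. Fits its pocket either way round.
- pocket_spanner: Black foam, yellow below: dumbbell pocket 118 mm long along x, ends 36 by 36 mm, channel between 24 mm wide, centred on the origin. The spanner lies in it along x, 5 mm proud of the foam. Fixed block 136 (x) by 92 (y) by 11 mm, one of four in a red tray (rim 14 mm over bench); origin under its centre. Pocket floor 4 mm above origin, foam top 11 mm.
- pocket_socket: Black foam, yellow below: round pocket 50 mm in diameter, centred on the origin. The socket stands in it, 33 mm proud of the foam. Fixed block 136 (x) by 92 (y) by 11 mm, one of four in a red tray (rim 14 mm over bench); origin under its centre. Pocket floor 4 mm above origin, foam top 11 mm.
- pocket_bracket: Black foam, yellow below: L pocket, arms 32 mm wide, outer edges at +-37 mm, corner at -x, -y like the bracket's: it fits one way only, origin over origin, axes parallel, 7 mm proud of the foam. Fixed block 136 (x) by 92 (y) by 11 mm, one of four in a red tray (rim 14 mm over bench); origin under its centre. Pocket floor 4 mm above origin, foam top 11 mm.
- pocket_level: Black foam, yellow below: rectangular pocket 110 (x) by 34 (y) mm, centred on the origin. The level lies in it along x, 17 mm proud of the foam. Fixed block 136 (x) by 92 (y) by 11 mm, one of four in a red tray (rim 14 mm over bench); origin under its centre. Pocket floor 4 mm above origin, foam top 11 mm.

How it is judged:
At the end, for the whole second after the job is handed in: Each of the four kit parts is in its own pocket: origin within 10 mm (horizontally) of the pocket block's origin, underside within 3 mm of the pocket floor, tilt under 0.06 rad, at rest and released. The longer spanner and the wider socket are within 20 mm of where they started, and at rest (horizontal distance between spanner and pocket_spanner below 0.01 m and z of spanner in the frame of pocket_spanner between 0.001 and 0.007 m and angle between each of spanner, socket, bracket, level's own z axis and vertical below 0.06 rad and linear speed of each of spanner, socket, bracket, level, long_spanner, wide_socket below 0.02 m/s and angular speed of each of spanner, socket, bracket, level below 0.2 rad/s and horizontal distance between socket and pocket_socket below 0.01 m and z of socket in the frame of pocket_socket between 0.001 and 0.007 m and horizontal distance between bracket and pocket_bracket below 0.01 m and z of bracket in the frame of pocket_bracket between 0.001 and 0.007 m and horizontal distance between level and pocket_level below 0.01 m and z of level in the frame of pocket_level between 0.001 and 0.007 m and distance of each of long_spanner, wide_socket from where it was at the start of the episode below 0.02 m); the robot touches nothing.
It fails at once if the longer spanner or the wider socket is lifted or shoved away (more than 30 mm) (distance of any of long_spanner, wide_socket from where it was at the start of the episode above 0.03 m).
It also fails if it takes over 106 s, if anything falls off the work surface, if the arm or the gripper's body presses on something with over 40 N, if the wrist force passes 120 N, or if a joint passes its speed limit or range.

## Working session

There is one attempt and no reset: what is moved stays moved. The work goes in short steps, Python scripts to look and compute and a tool call to move; the robot and the scene stay as the last step left them, time stands still between calls to the robot, and variables do not carry over. Pictures are saved under pics/ and viewed, at most 16 in all, crops included, and the job is handed in when it is done.

Besides the shell and the picture viewer there is one more tool, called after "Request:" as name(argument=value, ...) on one line, values as JSON. step_arm: Moves the arm, as the interface text tells. Its arguments: {"type":"object","properties":{"plan":{"type":"array","items":{"type":"number"}},"newtons":{"type":"number"}},"required":["plan"]}

```bash
mkdir -p pics
cat > h.py <<'E'
import numpy as np, cv2
from cell import env
from scipy.spatial.transform import Rotation as R
def rot(q): return R.from_quat([q[1],q[2],q[3],q[0]])
def grab(n,f=None):
    d=env.get_image(n)
    if f: cv2.imwrite('pics/'+f,d['image'][:,:,::-1])
    return d
def ray(d,uv,z):
    uv=np.atleast_2d(np.asarray(uv,float)); 
    v=np.c_[(uv[:,0]-d['cx'])/d['fx'],(uv[:,1]-d['cy'])/d['fy'],np.ones(len(uv))]
    v=rot(d['orientation']).apply(v); o=np.array(d['origin'])
    return (o+v*((z-o[2])/v[:,2])[:,None])[:,:2]
E
python3 - <<'E'
from h import *
for n in('top','side'):
    d=grab(n,n+'0.png'); print(n,d['fx'],d['cx'],d['cy'],d['origin'],d['orientation'])
o=env.get_obs();print(o['tcp_pos'],o['tool_rot'],env.tip_extent,rot(o['tool_rot']).as_matrix())
E
```

```text
top 403.3838141208983 279.12815877908463 217.64690736401667 [ 0.46689779 -0.05463029  0.9382433 ] [-0.03044152  0.71197168 -0.70118755  0.02248681]
side 457.8036724641436 280.52574407632244 212.34389194433092 [0.30073254 0.65212115 0.80725536] [ 0.05820023 -0.15263427  0.91354633 -0.37248975]
[0.12305639 0.53584217 0.24923037] [-1.83109557e-04  1.12654112e-01  9.93634093e-01 -5.54639126e-04] 0.011 [[-9.74618035e-01  2.23873730e-01 -4.88852553e-04]
 [ 2.23874136e-01  9.74617487e-01 -1.06096060e-03]
 [ 2.38923040e-04 -1.14347278e-03 -9.99999318e-01]]
```

View pics/top0.png

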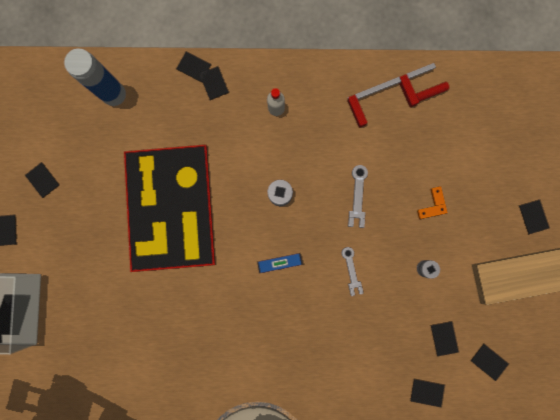

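View pics/side0.png

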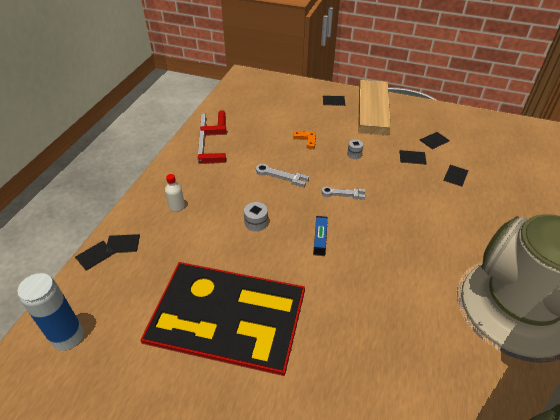

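The top view shows the tray pockets at: spanner (148,180), socket (187,177), bracket (152,240), level (190,235). The loose parts are the level (280,263), short spanner (352,272), narrow socket (430,269) and bracket (433,204). The look-alikes are at (280,193) and (359,195). The side view agrees.

```bash
cat > m.py <<'E'
from h import *
def masks(img):
    hsv=cv2.cvtColor(img,cv2.COLOR_RGB2HSV); H,S,V=[hsv[:,:,i].astype(int) for i in range(3)]
    return dict(yellow=(H>22)&(H<34)&(S>180)&(V>140),orange=(H>=5)&(H<=17)&(S>200)&(V>150),
      blue=(H>98)&(H<125)&(S>120)&(V>60), steel=(S<70)&(V>70))
def blobs(m,box,amin=60,close=0):
    m=m.astype(np.uint8)*255
    k=np.zeros_like(m);x0,y0,x1,y1=box;k[y0:y1,x0:x1]=m[y0:y1,x0:x1]
    if close:k=cv2.morphologyEx(k,cv2.MORPH_CLOSE,np.ones((close,close)))
    c,_=cv2.findContours(k,cv2.RETR_EXTERNAL,cv2.CHAIN_APPROX_NONE)
    return [a[:,0,:] for a in c if cv2.contourArea(a)>amin]
def rect(P):
    (c,s,a)=cv2.minAreaRect((P*1000).astype(np.float32))
    if s[0]<s[1]: s=s[::-1];a+=90
    return np.round(c,1),np.round(s,1),round((a+90)%180-90,1)
E
python3 - <<'E'
from m import *
B={'top':dict(yellow=(115,135,225,280),orange=(400,170,470,235),blue=(245,245,315,280),steel=(260,150,460,310)),
'side':dict(yellow=(130,255,320,380),orange=(280,120,330,155),blue=(300,205,340,265),steel=(230,130,380,235))}
hh=dict(yellow=.0075,orange=.007,blue=.012)
for n in B:
    d=grab(n);M=masks(d['image'])
    for k,b in B[n].items():
        for c in blobs(M[k],b,close=7 if k=='blue' else 3):
            m=c.mean(0)
            for z in ([hh[k]] if k in hh else [.006,.02]):
                P=ray(d,c,z); r=rect(P)
                ap=cv2.approxPolyDP((P*1000).astype(np.float32)[:,None],6,True)[:,0].round(0).tolist() if k in('orange','yellow') else ''
                print(n,k,m.round(),'z',z,*r,ap if k=='orange' or len(ap)==6 else '')
E
```

```text
top yellow [153. 241.] z 0.0075 [484.7 252.8] [72.7 70.7] 5.6 [[523.0, 223.0], [520.0, 249.0], [478.0, 247.0], [475.0, 286.0], [445.0, 281.0], [453.0, 216.0]]
top yellow [190. 235.] z 0.0075 [493.7 161. ] [108.8  31.2] 5.7 
top yellow [186. 177.] z 0.0075 [629.9 174.4] [45.1 44.5] 1.8 
top yellow [147. 180.] z 0.0075 [619.8 265.8] [115.   31.7] 5.7 
top orange [434. 204.] z 0.007 [ 578.2 -392.9] [63.4 63.3] -76.9 [[613.0, -415.0], [611.0, -397.0], [571.0, -406.0], [562.0, -369.0], [543.0, -369.0], [555.0, -428.0]]
top blue [279. 263.] z 0.012 [432.9 -45.8] [94.9 24. ] -77.5 
top steel [429. 268.] z 0.006 [ 425.1 -390.4] [41.7 39.7] -83.4 
top steel [429. 268.] z 0.02 [ 425.7 -385.4] [41.  39.1] -83.4 
top steel [278. 262.] z 0.006 [432.  -43.2] [42.3 28.1] -77.0 
top steel [278. 262.] z 0.02 [432.5 -43.4] [41.6 27.7] -77.0 
top steel [352. 273.] z 0.006 [ 417.8 -210.7] [109.8  29.4] 13.5 
top steel [352. 273.] z 0.02 [ 418.5 -208.4] [108.1  29. ] 13.5 
top steel [280. 192.] z 0.006 [596.7 -43.5] [58.2 56.3] -89.2 
top steel [280. 192.] z 0.02 [594.8 -43.7] [57.4 55.5] -89.2 
top stee
[... 794 characters left out ...]
.0, -409.0], [586.0, -389.0], [569.0, -391.0], [558.0, -355.0], [550.0, -367.0], [545.0, -359.0], [560.0, -435.0]]
side blue [320. 232.] z 0.012 [437.1 -56.2] [95.7 25.3] -77.7 
side steel [256. 216.] z 0.006 [601.3 -59.3] [94.5 56.7] -70.0 
side steel [256. 216.] z 0.02 [596.1 -46.9] [92.9 55.7] -70.0 
side steel [344. 192.] z 0.006 [ 418.6 -208.8] [108.1  37.6] 14.3 
side steel [344. 192.] z 0.02 [ 416.6 -193.8] [106.2  36.9] 14.3 
side steel [282. 175.] z 0.006 [ 592.9 -224.7] [148.1  45.8] -4.0 
side steel [282. 175.] z 0.02 [ 587.8 -209.4] [145.5  45. ] -4.0 
side steel [355. 149.] z 0.006 [ 429.  -399.4] [89.8 38.4] -81.4 
side steel [355. 149.] z 0.02 [ 426.8 -381. ] [88.2 37.8] -81.4
```

Request:
step_arm(plan=[45,0,0,0,1,45,0,0,0,1,45,0,0,0,1,45,0,0,0,1,45,0,0,0,1,45,0,0,0,1,45,0,0,0,1,45,0,0,0,1,45,0,0,0,1,45,0,0,0,1], newtons=25)

```text
time: 1.03
tcp_pos: [0.1231, 0.5359, 0.2496]
tool_rot: [0.0, 0.596, 0.803, -0.0]
contact_force: [-0.7, -0.4, 0.7]
grip_width: 0.0452
grip_force: 0.0
```

Request:
step_arm(plan=[45,0,0,0,0.75,45,-0.73,0.2,0.17,0,45,-0.73,0.2,0.17,0,45,-0.73,0.2,0.17,0,45,-0.73,0.2,0.17,0,45,-0.73,0.2,0.17,0,45,-0.73,0.2,0.17,0,45,-0.73,0.2,0.17,0,45,-0.73,0.2,0.17,0,45,-0.73,0.2,0.17,0])

```text
time: 1.87
tcp_pos: [0.219, 0.3544, 0.2036]
tool_rot: [0.0, 0.625, 0.78, 0.0]
contact_force: [1.5, 1.0, -0.4]
grip_width: 0.0451
grip_force: 0.0
```

Request:
step_arm(plan=[45,-0.73,0.2,0.17,0,45,-0.73,0.2,0.17,0,45,-0.73,0.2,0.17,0,45,-0.73,0.2,0.17,0,45,-0.73,0.2,0.17,0,45,-0.73,0.2,0.17,0,45,-0.73,0.2,0.17,0,45,-0.73,0.2,0.17,0,45,-0.73,0.2,0.17,0,45,-0.73,0.2,0.17,0])

```text
time: 2.7
tcp_pos: [0.3253, 0.1536, 0.1527]
tool_rot: [0.0, 0.626, 0.78, 0.0]
contact_force: [1.2, 0.2, -0.3]
grip_width: 0.0455
grip_force: 0.0
```

Request:
step_arm(plan=[45,-0.73,0.2,0.17,0,45,-0.73,0.2,0.17,0,45,-0.73,0.2,0.17,0,45,-0.73,0.2,0.17,0,45,-0.73,0.2,0.17,0,45,-0.73,0.2,0.17,0,45,-0.73,0.2,0.17,0,45,-0.73,0.2,0.17,0,45,-0.73,0.2,0.17,0,45,0,0,0,0])

```text
time: 3.53
tcp_pos: [0.4222, -0.0287, 0.1063]
tool_rot: [0.001, 0.627, 0.779, -0.0]
contact_force: [0.2, -0.5, 0.6]
grip_width: 0.0453
grip_force: 0.0
```

```bash
cat > g.py <<'E'
# python3 g.py x y z yangle(deg): turn units, then shift units in the turned tool frame
import sys; from h import *
o=env.get_obs(); M=rot(o['tool_rot']).as_matrix(); p=np.array(o['tcp_pos'])
ya=np.degrees(np.arctan2(M[1,1],M[0,1])); print('t',round(o['time'],2),'p',(p*1000).round(1),'yang',ya.round(2),'w',round(o['grip_width']*1000,1),'gf',round(o['grip_force'],1),'F',np.round(o['contact_force'],1))
if len(sys.argv)>1:
    x,y,z,a=map(float,sys.argv[1:]); t=(ya-a+180)%360-180
    c,s=np.cos(np.radians(a)),np.sin(np.radians(a)); d=np.array([x,y,z])-p*1000
    print('turn',(t/6).round(3),'shift',np.round(np.array([-s*d[0]+c*d[1],c*d[0]+s*d[1],-d[2]])/30,3))
E
python3 g.py 433 -46 21 12.5
```

```text
t 3.53 p [422.2 -28.7 106.3] yang 12.41 w 45.3 gf 0.0 F [ 0.2 -0.5  0.6]
turn -0.015 shift [-0.64   0.226  2.844]
```

Request:
step_arm(plan=[45,-0.64,0.23,0,0,45,0,0,0.7,0,45,0,0,0.7,0,45,0,0,0.7,0,45,0,0,0.45,0,45,0,0,0.29,0,45,0,0,0,0,10,0,0,0,0,10,0,0,0,0,10,0,0,0,0])

```text
time: 4.37
tcp_pos: [0.4318, -0.0432, 0.0225]
tool_rot: [0.001, 0.625, 0.78, 0.0]
contact_force: [0.5, 0.6, 0.4]
grip_width: 0.0272
grip_force: 0.3
```

Request:
step_arm(plan=[10,0,0,0,0,10,0,0,0,0,10,0,0,0,0,10,0,0,-0.3,0,10,0,0,-0.7,0,10,0,0,-0.7,0,10,0,0,-0.7,0,10,0,0,0,0])

```text
time: 5.03
tcp_pos: [0.4325, -0.0436, 0.0967]
tool_rot: [0.003, 0.625, 0.78, 0.001]
contact_force: [0.5, -0.4, -0.3]
grip_width: 0.0259
grip_force: 25.0
```

```bash
python3 g.py 494.6 160.9 91 95.7; python3 -c "
from h import *
grab('side','s1.png')"
```

```text
t 5.03 p [432.5 -43.6  96.7] yang 12.57 w 25.9 gf 25.0 F [ 0.5 -0.4 -0.3]
turn -13.855 shift [-2.735  6.577  0.189]
```

View pics/s1.png

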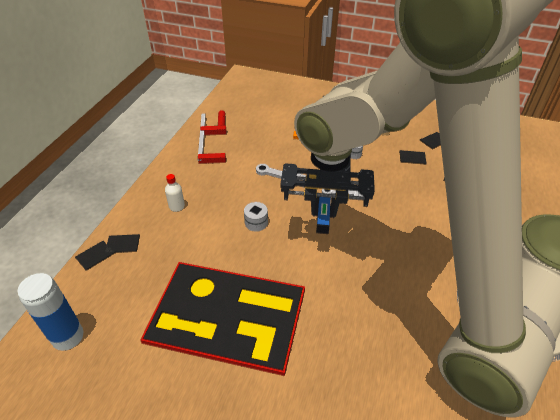

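Request:
step_arm(plan=[10,0,0,0,-1,10,0,0,0,-1,10,0,0,0,-1,10,0,0,0,-1,10,0,0,0,-1,10,0,0,0,-1,10,0,0,0,-1,10,0,0,0,-1,10,0,0,0,-1,10,0,0,0,-1])

```text
time: 5.92
tcp_pos: [0.4307, -0.043, 0.0925]
tool_rot: [-0.001, 0.149, 0.989, 0.0]
contact_force: [0.6, -0.3, -0.7]
grip_width: 0.0257
grip_force: 25.0
```

Request:
step_arm(plan=[10,0,0,0,-0.96,10,0,0,0,-0.96,10,0,0,0,-0.96,10,0,0,0,-0.97,10,-0.22,0.55,0,0,10,-0.22,0.55,0,0,10,-0.22,0.55,0,0,10,-0.22,0.55,0,0,10,-0.22,0.55,0,0,10,-0.22,0.55,0,0])

```text
time: 6.75
tcp_pos: [0.4605, 0.0601, 0.0924]
tool_rot: [-0.001, -0.049, 0.999, 0.0]
contact_force: [-0.2, 0.1, -0.8]
grip_width: 0.0255
grip_force: 25.0
```

Request:
step_arm(plan=[10,-0.22,0.55,0,0,10,-0.22,0.55,0,0,10,-0.22,0.55,0,0,10,-0.22,0.55,0,0,10,-0.22,0.55,0,0,10,-0.22,0.55,0,0,10,0,0,0,0,10,0,0,0,0])

```text
time: 7.42
tcp_pos: [0.49, 0.1618, 0.0924]
tool_rot: [-0.001, -0.05, 0.999, -0.0]
contact_force: [0.8, 0.7, -2.0]
grip_width: 0.0252
grip_force: 25.0
```

```bash
python3 g.py 492.4 160.7 29 95.7; python3 -c "
from h import *
d=grab('top'); cv2.imwrite('pics/t2.png',cv2.resize(d['image'][120:290,100:320,::-1],None,fx=3,fy=3))"
```

```text
t 7.42 p [490.  161.8  92.4] yang 95.74 w 25.2 gf 25.0 F [ 0.8  0.7 -2. ]
turn 0.007 shift [-0.076 -0.045  2.114]
```

View pics/t2.png

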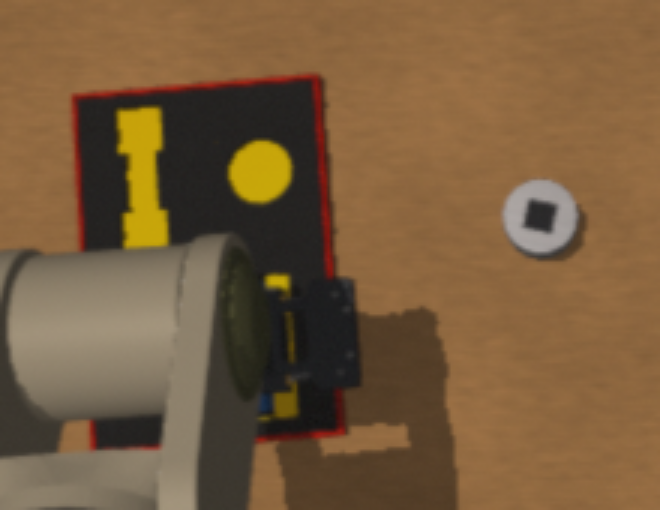

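The arm hides most of the pocket, but the gripper stands along the yellow level pocket, centred. Lowering now.

Request:
step_arm(plan=[10,-0.08,-0.04,0.4,0,10,0,0,0.6,0,10,0,0,0.5,0,10,0,0,0.4,0,10,0,0,0.2,0,10,0,0,0.06,0,10,0,0,0,0,10,0,0,0,0])

```text
time: 8.13
tcp_pos: [0.4931, 0.16, 0.0291]
tool_rot: [0.0, -0.049, 0.999, -0.0]
contact_force: [0.1, 0.4, -1.0]
grip_width: 0.0256
grip_force: 25.0
```

Request:
step_arm(plan=[10,0,0,0.08,0,10,0,0,0,0,40,0,0,0,0,40,0,0,0,0,40,0,0,-0.3,0,40,0,0,-0.6,0,40,0,0,-0.8,0,40,0,0,-0.8,0,40,0,0,-0.3,-0.66,40,0,0,0,-0.67])

```text
time: 8.97
tcp_pos: [0.4942, 0.1607, 0.1134]
tool_rot: [0.002, -0.12, 0.993, -0.0]
contact_force: [-0.1, -0.2, 0.3]
grip_width: 0.0397
grip_force: 0.0
```

```bash
python3 g.py 418 -209.7 18 103.7; python3 -c "
from h import *
d=grab('side'); cv2.imwrite('pics/s3.png',cv2.resize(d['image'][240:390,130:330,::-1],None,fx=3,fy=3))"
```

```text
t 8.97 p [494.2 160.7 113.4] yang 103.82 w 39.7 gf 0.0 F [-0.1 -0.2  0.3]
turn 0.02 shift [  5.393 -11.395   3.181]
```

View pics/s3.png

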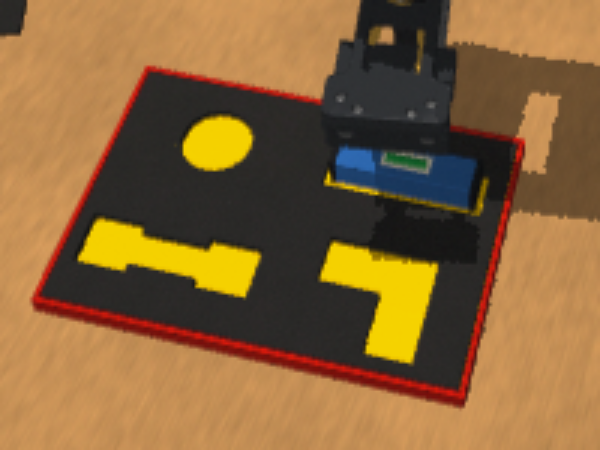

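The level sits inside its pocket, with yellow margins visible at both ends. On to the short spanner.

Request:
step_arm(plan=[40,0.27,-0.57,0.05,0,40,0.27,-0.57,0.05,0,40,0.27,-0.57,0.05,0,40,0.27,-0.57,0.05,0,40,0.27,-0.57,0.05,0,40,0.27,-0.57,0.05,0,40,0.27,-0.57,0.05,0,40,0.27,-0.57,0.05,0,40,0.27,-0.57,0.05,0,40,0.27,-0.57,0.05,0])

```text
time: 9.85
tcp_pos: [0.4544, -0.0255, 0.0955]
tool_rot: [-0.0, -0.118, 0.993, 0.0]
contact_force: [1.2, -0.4, -0.3]
grip_width: 0.0398
grip_force: 0.0
```

Request:
step_arm(plan=[40,0.27,-0.57,0.05,0,40,0.27,-0.57,0.05,0,40,0.27,-0.57,0.05,0,40,0.27,-0.57,0.05,0,40,0.27,-0.57,0.05,0,40,0.27,-0.57,0.05,0,40,0.27,-0.57,0.05,0,40,0.27,-0.57,0.05,0,40,0.27,-0.57,0.05,0,40,0.27,-0.57,0.05,0])

```text
time: 10.68
tcp_pos: [0.416, -0.2107, 0.0805]
tool_rot: [-0.0, -0.118, 0.993, 0.0]
contact_force: [-0.4, -0.0, -1.2]
grip_width: 0.04
grip_force: 0.0
```

Request:
step_arm(plan=[40,0,0,0,0,40,0,0,0,0])

```text
time: 10.85
tcp_pos: [0.4162, -0.2101, 0.0805]
tool_rot: [-0.0, -0.117, 0.993, 0.0]
contact_force: [0.5, 0.0, -0.3]
grip_width: 0.0398
grip_force: 0.0
```

```bash
python3 g.py 418 -209.7 18 103.7
```

```text
t 10.85 p [ 416.2 -210.1   80.5] yang 103.48 w 39.8 gf 0.0 F [ 0.5  0.  -0.3]
turn -0.037 shift [-0.063 -0.     2.082]
```

Request:
step_arm(plan=[40,-0.06,0,0.6,0,40,0,0,0.6,0,40,0,0,0.5,0,40,0,0,0.3,0,40,0,0,0.11,0,40,0,0,0,0,5,0,0,0,0,5,0,0,0,0,5,0,0,0,0,5,0,0,0,0])

```text
time: 11.68
tcp_pos: [0.4184, -0.2096, 0.0177]
tool_rot: [0.0, -0.119, 0.993, -0.0]
contact_force: [0.3, -0.8, -0.2]
grip_width: 0.015
grip_force: 0.0
```

Request:
step_arm(plan=[5,0,0,0,0,5,0,0,0,0,5,0,0,0,0,5,0,0,-0.3,0,5,0,0,-0.6,0,5,0,0,-0.7,0,5,0,0,-0.7,1.33,5,0,0,0,0])

```text
out of range
```

```bash
python3 g.py 621 265.9 86 95.5
```

```text
t 11.68 p [ 418.4 -209.6   17.7] yang 103.64 w 15.0 gf 0.0 F [ 0.3 -0.8 -0.2]
turn 1.356 shift [-8.243 15.128 -2.275]
```

Request:
step_arm(plan=[5,0,0,0,0,5,0,0,0,0,5,0,0,0,0,5,0,0,-0.3,0,5,0,0,-0.6,0,5,0,0,-0.7,0,5,0,0,-0.7,0.66,5,0,0,0,0.66,5,0,0,0,0])

```text
time: 12.43
tcp_pos: [0.4184, -0.2096, 0.0876]
tool_rot: [0.001, -0.049, 0.999, -0.001]
contact_force: [-0.3, 0.0, -1.1]
grip_width: 0.0133
grip_force: 25.0
```

```bash
python3 g.py 621 265.9 86 95.7; python3 -c "
from h import *
d=grab('side'); cv2.imwrite('pics/s4.png',cv2.resize(d['image'][120:270,230:430,::-1],None,fx=3,fy=3))"
```

```text
t 12.43 p [ 418.4 -209.6   87.6] yang 95.59 w 13.3 gf 25.0 F [-0.3  0.  -1.1]
turn -0.018 shift [-8.294 15.102  0.052]
```

View pics/s4.png

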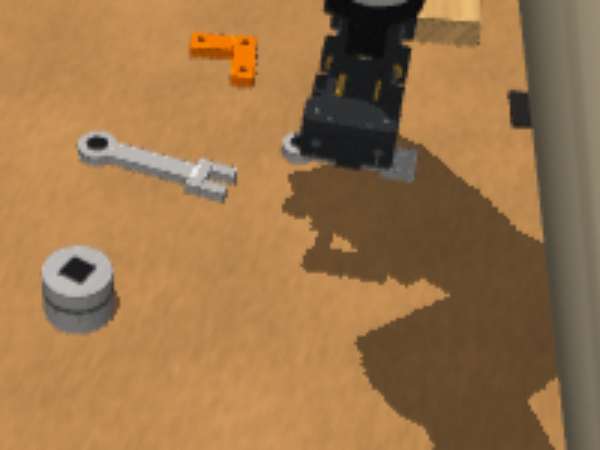

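The spanner is lifted and held level.

Request:
step_arm(plan=[5,-0.3,0.54,0,0,5,-0.3,0.54,0,0,5,-0.3,0.54,0,0,5,-0.3,0.54,0,0,5,-0.3,0.54,0,0,5,-0.3,0.54,0,0,5,-0.3,0.54,0,0,5,-0.3,0.54,0,0,5,-0.3,0.54,0,0,5,-0.3,0.54,0,0])

```text
time: 13.32
tcp_pos: [0.4914, -0.0383, 0.0856]
tool_rot: [-0.001, -0.051, 0.999, 0.0]
contact_force: [0.8, -0.1, -0.5]
grip_width: 0.0131
grip_force: 25.0
```

Request:
step_arm(plan=[5,-0.3,0.54,0,0,5,-0.3,0.54,0,0,5,-0.3,0.54,0,0,5,-0.3,0.54,0,0,5,-0.3,0.54,0,0,5,-0.3,0.54,0,0,5,-0.3,0.54,0,0,5,-0.3,0.54,0,0,5,-0.3,0.54,0,0,5,-0.3,0.54,0,0])

```text
time: 14.15
tcp_pos: [0.5647, 0.1317, 0.0854]
tool_rot: [-0.001, -0.051, 0.999, 0.0]
contact_force: [0.3, -1.0, -1.1]
grip_width: 0.0134
grip_force: 25.0
```

Request:
step_arm(plan=[5,-0.3,0.54,0,0,5,-0.3,0.54,0,0,5,-0.3,0.54,0,0,5,-0.3,0.54,0,0,5,-0.3,0.54,0,0,5,-0.3,0.54,0,0,5,-0.3,0.54,0,0,5,0,0,0,0,5,0,0,0,0])

```text
time: 14.9
tcp_pos: [0.6158, 0.2503, 0.085]
tool_rot: [-0.001, -0.051, 0.999, -0.0]
contact_force: [0.4, -0.2, -2.1]
grip_width: 0.0136
grip_force: 25.0
```

```bash
python3 g.py 621 265.9 26 95.7
```

```text
t 14.9 p [615.8 250.3  85. ] yang 95.88 w 13.6 gf 25.0 F [ 0.4 -0.2 -2.1]
turn 0.031 shift [-0.226  0.5    1.967]
```

Request:
step_arm(plan=[5,-0.22,0.5,0,0,5,0,0,0.6,0,5,0,0,0.6,0,5,0,0,0.4,0,5,0,0,0.25,0,5,0,0,0.12,0,5,0,0,0,0,5,0,0,0,0])

```text
time: 15.57
tcp_pos: [0.6217, 0.2654, 0.0278]
tool_rot: [0.0, -0.05, 0.999, 0.0]
contact_force: [-0.4, 0.6, -2.0]
grip_width: 0.0134
grip_force: 25.0
```

```bash
python3 g.py 621 265.9 24 95.7; python3 -c "
from h import *
d=grab('side'); cv2.imwrite('pics/s5.png',cv2.resize(d['image'][240:390,130:330,::-1],None,fx=3,fy=3))"
```

```text
t 15.57 p [621.7 265.4  27.8] yang 95.72 w 13.4 gf 25.0 F [-0.4  0.6 -2. ]
turn 0.003 shift [0.022 0.019 0.126]
```

View pics/s5.png

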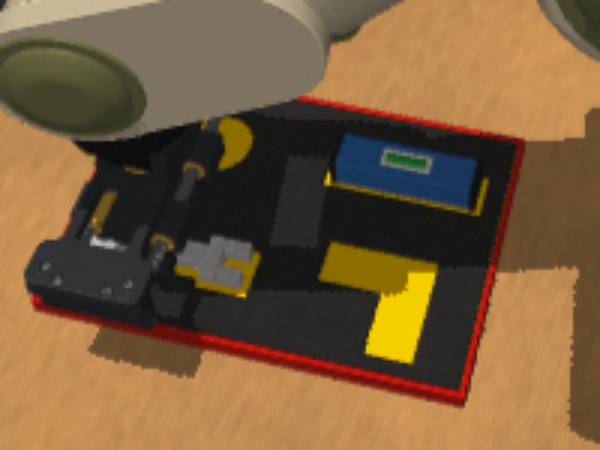

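Request:
step_arm(plan=[5,0.02,0,0.12,0,5,0,0,0,0,30,0,0,0,0,30,0,0,0,0,40,0,0,-0.3,0,40,0,0,-0.6,0,40,0,0,-0.8,0,40,0,0,-0.8,-0.6,40,0,0,-0.4,-0.6,40,0,0,0,0])

```text
time: 16.45
tcp_pos: [0.6221, 0.2658, 0.1147]
tool_rot: [0.003, -0.114, 0.994, 0.0]
contact_force: [0.6, 0.2, 1.4]
grip_width: 0.04
grip_force: 0.0
```

```bash
python3 g.py 587.6 -411.6 17 103; python3 -c "
from h import *
d=grab('side'); cv2.imwrite('pics/s6.png',cv2.resize(d['image'][240:390,130:330,::-1],None,fx=3,fy=3))"
```

```text
t 16.45 p [622.1 265.8 114.7] yang 103.06 w 40.0 gf 0.0 F [0.6 0.2 1.4]
turn 0.009 shift [  6.199 -21.743   3.258]
```

View pics/s6.png

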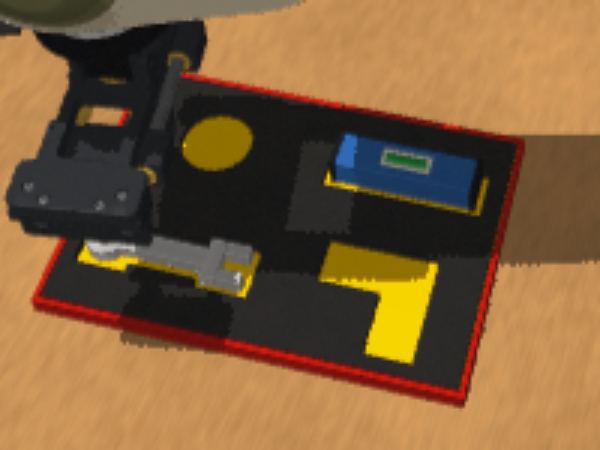

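The spanner lies in its dumbbell pocket. On to the bracket.

Request:
step_arm(plan=[40,0.163,-0.572,0,0,40,0.163,-0.572,0,0,40,0.163,-0.572,0,0,40,0.163,-0.572,0,0,40,0.163,-0.572,0,0,40,0.163,-0.572,0,0,40,0.163,-0.572,0,0,40,0.163,-0.572,0,0,40,0.163,-0.572,0,0,40,0.163,-0.572,0,0])

```text
time: 17.33
tcp_pos: [0.6108, 0.0865, 0.1093]
tool_rot: [-0.001, -0.111, 0.994, 0.0]
contact_force: [0.3, -1.0, -0.9]
grip_width: 0.0401
grip_force: 0.0
```

Request:
step_arm(plan=[40,0.163,-0.572,0,0,40,0.163,-0.572,0,0,40,0.163,-0.572,0,0,40,0.163,-0.572,0,0,40,0.163,-0.572,0,0,40,0.163,-0.572,0,0,40,0.163,-0.572,0,0,40,0.163,-0.572,0,0,40,0.163,-0.572,0,0,40,0.163,-0.572,0,0])

```text
time: 18.17
tcp_pos: [0.6015, -0.0916, 0.1093]
tool_rot: [-0.001, -0.111, 0.994, 0.0]
contact_force: [0.6, 0.0, -0.1]
grip_width: 0.0398
grip_force: 0.0
```

Request:
step_arm(plan=[40,0.163,-0.572,0,0,40,0.163,-0.572,0,0,40,0.163,-0.572,0,0,40,0.163,-0.572,0,0,40,0.163,-0.572,0,0,40,0.163,-0.572,0,0,40,0.163,-0.572,0,0,40,0.163,-0.572,0,0,40,0.163,-0.572,0,0,40,0.163,-0.572,0,0])

```text
time: 19.0
tcp_pos: [0.5925, -0.27, 0.1096]
tool_rot: [-0.001, -0.112, 0.994, 0.001]
contact_force: [-0.2, -0.2, -0.1]
grip_width: 0.0403
grip_force: 0.0
```

Request:
step_arm(plan=[40,0.163,-0.572,0,0,40,0.163,-0.572,0,0,40,0.163,-0.572,0.1,0,40,0.163,-0.572,0.2,0,40,0.163,-0.572,0.2,0,40,0.163,-0.572,0.2,0,40,0.163,-0.572,0.2,0,40,0.163,-0.572,0.2,0,40,0,0,0,0,40,0,0,0,0])

```text
time: 19.83
tcp_pos: [0.585, -0.4125, 0.0763]
tool_rot: [-0.0, -0.112, 0.994, 0.001]
contact_force: [-0.6, 0.8, -0.1]
grip_width: 0.0398
grip_force: 0.0
```

```bash
python3 g.py 587.6 -411.6 17 103
python3 - <<'E'
from m import *
d=grab('side')
for b in [(130,255,320,380)]:
    for c in blobs(masks(d['image'])['yellow'],b): print(c.mean(0).round(),rect(ray(d,c,.0075)))
cv2.imwrite('pics/s7.png',cv2.resize(d['image'][110:260,230:430,::-1],None,fx=3,fy=3))
E
```

```text
t 19.83 p [ 585.  -412.5   76.3] yang 102.84 w 39.8 gf 0.0 F [-0.6  0.8 -0.1]
turn -0.026 shift [-0.091  0.009  1.978]
[190. 330.] (array([619. , 275.8]), array([117.9,  30.8]), 16.8)
[257. 338.] (array([486.2, 252.5]), array([72.3, 70.4]), 5.8)
[202. 287.] (array([631.3, 174.2]), array([46.7, 43. ]), 19.1)
```

View pics/s7.png

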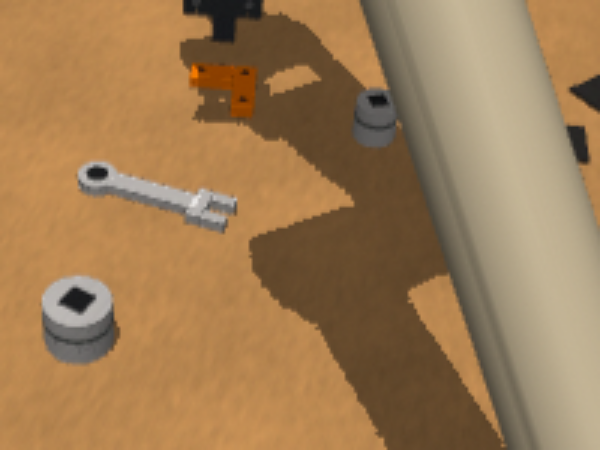

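The fingers hang above the bracket's arm along x, with the decoys untouched. Descending.

Request:
step_arm(plan=[40,-0.09,0,0.6,0,40,0,0,0.6,0,40,0,0,0.4,0,40,0,0,0.25,0,40,0,0,0.08,0,40,0,0,0,0,12,0,0,0,0,12,0,0,0,0,12,0,0,0,0,12,0,0,0,0])

```text
time: 20.72
tcp_pos: [0.5884, -0.4111, 0.0206]
tool_rot: [0.0, -0.113, 0.994, -0.0]
contact_force: [-0.1, 0.4, 2.8]
grip_width: 0.0217
grip_force: 24.9
```

Request:
step_arm(plan=[12,0,0,0,0,12,0,0,0,0,12,0,0,-0.3,0,12,0,0,-0.6,0,12,0,0,-0.7,0,12,0,0,-0.7,0.6,12,0,0,0,0.6,12,0,0,0,0])

```text
time: 21.38
tcp_pos: [0.5885, -0.4114, 0.0904]
tool_rot: [0.001, -0.049, 0.999, -0.001]
contact_force: [1.0, 1.3, -1.5]
grip_width: 0.0213
grip_force: 24.9
```

```bash
python3 g.py 491.5 232.1 90 95.7
python3 - <<'E'
from m import *
d=grab('top')
cv2.imwrite('pics/t8.png',cv2.resize(d['image'][140:310,340:540,::-1],None,fx=3,fy=3))
E
```

```text
t 21.38 p [ 588.5 -411.4   90.4] yang 95.6 w 21.3 gf 24.9 F [ 1.   1.3 -1.5]
turn -0.017 shift [1.0860e+00 2.1664e+01 1.3000e-02]
```

View pics/t8.png

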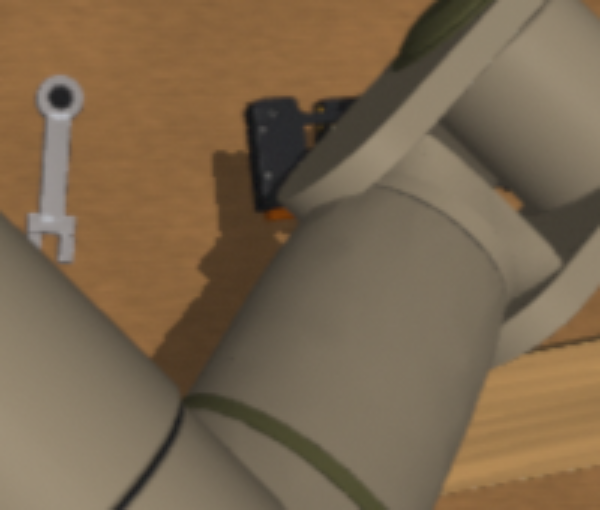

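The bracket is gripped (21.3 mm opening matches the arm width) and clear of the bench; its orange end shows at about (275,212) in the crop.

Request:
step_arm(plan=[12,0.028,0.57,0,0,12,0.028,0.57,0,0,12,0.028,0.57,0,0,12,0.028,0.57,0,0,12,0.028,0.57,0,0,12,0.028,0.57,0,0,12,0.028,0.57,0,0,12,0.028,0.57,0,0,12,0.028,0.57,0,0,12,0.028,0.57,0,0])

```text
time: 22.27
tcp_pos: [0.5621, -0.2407, 0.0878]
tool_rot: [-0.001, -0.051, 0.999, 0.001]
contact_force: [0.1, -0.1, -1.7]
grip_width: 0.0213
grip_force: 24.9
```

Request:
step_arm(plan=[12,0.028,0.57,0,0,12,0.028,0.57,0,0,12,0.028,0.57,0,0,12,0.028,0.57,0,0,12,0.028,0.57,0,0,12,0.028,0.57,0,0,12,0.028,0.57,0,0,12,0.028,0.57,0,0,12,0.028,0.57,0,0,12,0.028,0.57,0,0])

```text
time: 23.1
tcp_pos: [0.5369, -0.0709, 0.0886]
tool_rot: [-0.0, -0.05, 0.999, 0.0]
contact_force: [1.1, 0.1, -0.8]
grip_width: 0.0214
grip_force: 24.9
```

Request:
step_arm(plan=[12,0.028,0.57,0,0,12,0.028,0.57,0,0,12,0.028,0.57,0,0,12,0.028,0.57,0,0,12,0.028,0.57,0,0,12,0.028,0.57,0,0,12,0.028,0.57,0,0,12,0.028,0.57,0,0,12,0.028,0.57,0,0,12,0.028,0.57,0,0])

```text
time: 23.93
tcp_pos: [0.5113, 0.0983, 0.0886]
tool_rot: [-0.0, -0.05, 0.999, -0.0]
contact_force: [0.6, -0.4, -0.0]
grip_width: 0.0211
grip_force: 24.9
```

Request:
step_arm(plan=[12,0.028,0.57,0,0,12,0.028,0.57,0,0,12,0.028,0.57,0,0,12,0.028,0.57,0,0,12,0.028,0.57,0,0,12,0.028,0.57,0,0,12,0.028,0.57,0,0,12,0.028,0.57,0,0,12,0,0,0,0,12,0,0,0,0])

```text
time: 24.77
tcp_pos: [0.491, 0.233, 0.0885]
tool_rot: [-0.0, -0.051, 0.999, -0.0]
contact_force: [-0.2, 0.1, -1.0]
grip_width: 0.0216
grip_force: 24.9
```

```bash
python3 g.py 492 232.2 29 95.7
python3 - <<'E'
from m import *
d=grab('side')
cv2.imwrite('pics/s9.png',cv2.resize(d['image'][220:390,130:330,::-1],None,fx=3,fy=3))
E
```

```text
t 24.77 p [491.  233.   88.5] yang 95.85 w 21.6 gf 24.9 F [-0.2  0.1 -1. ]
turn 0.024 shift [-0.03  -0.031  1.984]
```

View pics/s9.png

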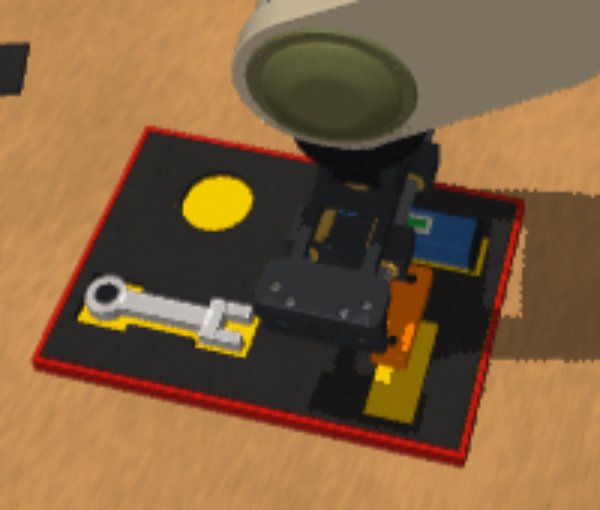

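The spanner lies properly in its pocket and the bracket hangs over its L pocket. Lowering.

Request:
step_arm(plan=[12,-0.03,-0.03,0.5,0,12,0,0,0.6,0,12,0,0,0.5,0,12,0,0,0.25,0,12,0,0,0.13,0,12,0,0,0,0,12,0,0,0,0])

```text
time: 25.4
tcp_pos: [0.493, 0.2314, 0.0298]
tool_rot: [0.0, -0.05, 0.999, 0.0]
contact_force: [0.3, -0.0, -0.3]
grip_width: 0.0214
grip_force: 24.9
```

```bash
python3 g.py 492 232.2 27 95.7
python3 - <<'E'
from m import *
d=grab('side')
cv2.imwrite('pics/s10.png',cv2.resize(d['image'][220:390,130:330,::-1],None,fx=3,fy=3))
E
```

```text
t 25.4 p [493.  231.4  29.8] yang 95.7 w 21.4 gf 24.9 F [ 0.3 -0.  -0.3]
turn 0.001 shift [0.029 0.03  0.092]
```

View pics/s10.png

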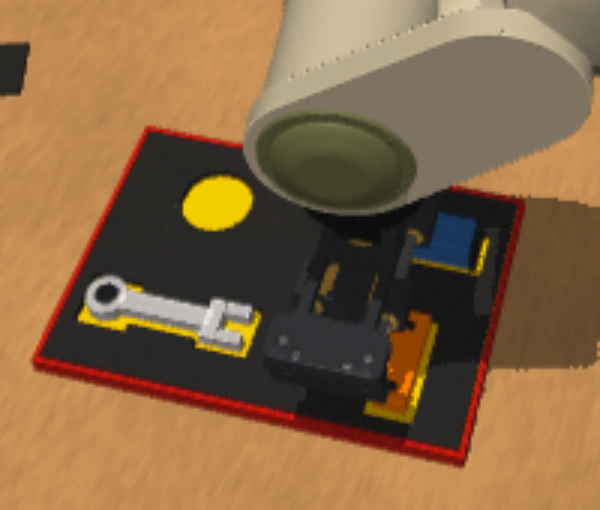

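Request:
step_arm(plan=[12,0.03,0.03,0.1,0,12,0,0,0,0,36,0,0,0,0,36,0,0,0,0,36,0,0,-0.3,0,36,0,0,-0.6,0,40,0,0,-0.8,0,60,0,0,-0.8,0,60,0,0,-0.6,0,60,0,0,0,0])

```text
time: 26.28
tcp_pos: [0.4929, 0.2329, 0.1232]
tool_rot: [0.003, -0.05, 0.999, 0.001]
contact_force: [0.4, -0.5, 0.3]
grip_width: 0.0579
grip_force: 0.0
```

```bash
python3 g.py 426 -384.5 28 95.7
```

```text
t 26.28 p [492.9 232.9 123.2] yang 95.73 w 57.9 gf 0.0 F [ 0.4 -0.5  0.3]
turn 0.006 shift [  4.263 -20.256   3.175]
```

Request:
step_arm(plan=[60,0.112,-0.533,0,0,60,0.112,-0.533,0,0,60,0.112,-0.533,0,0,60,0.112,-0.533,0,0,60,0.112,-0.533,0,0,60,0.112,-0.533,0,0,60,0.112,-0.533,0,0,60,0.112,-0.533,0,0,60,0.112,-0.533,0,0,60,0.112,-0.533,0,0])

```text
time: 27.12
tcp_pos: [0.4736, 0.0693, 0.1188]
tool_rot: [-0.0, -0.05, 0.999, 0.0]
contact_force: [-0.6, 0.3, -0.5]
grip_width: 0.0602
grip_force: 0.0
```

Request:
step_arm(plan=[60,0.112,-0.533,0,0,60,0.112,-0.533,0,0,60,0.112,-0.533,0,0,60,0.112,-0.533,0,0,60,0.112,-0.533,0,0,60,0.112,-0.533,0,0,60,0.112,-0.533,0,0,60,0.112,-0.533,0,0,60,0.112,-0.533,0,0,60,0.112,-0.533,0,0])

```text
time: 27.95
tcp_pos: [0.4562, -0.0931, 0.1188]
tool_rot: [-0.0, -0.05, 0.999, 0.0]
contact_force: [1.3, -1.2, -0.5]
grip_width: 0.0601
grip_force: 0.0
```

Request:
step_arm(plan=[60,0.112,-0.533,0,0,60,0.112,-0.533,0,0,60,0.112,-0.533,0,0,60,0.112,-0.533,0,0,60,0.112,-0.533,0,0,60,0.112,-0.533,0,0,60,0.112,-0.533,0,0,60,0.112,-0.533,0,0,60,0.112,-0.533,0,0,60,0.112,-0.533,0,0])

```text
time: 28.78
tcp_pos: [0.4387, -0.2555, 0.1188]
tool_rot: [-0.0, -0.05, 0.999, 0.0]
contact_force: [-0.3, 0.3, 0.1]
grip_width: 0.0599
grip_force: 0.0
```

Request:
step_arm(plan=[60,0.112,-0.533,0,0,60,0.112,-0.533,0,0,60,0.112,-0.533,0,0,60,0.112,-0.533,0,0,60,0.112,-0.533,0.1,0,60,0.112,-0.533,0.2,0,60,0.112,-0.533,0.2,0,60,0.112,-0.533,0.2,0,60,0,0,0,0,60,0,0,0,0])

```text
time: 29.62
tcp_pos: [0.4247, -0.3855, 0.0973]
tool_rot: [-0.0, -0.049, 0.999, 0.001]
contact_force: [0.1, 0.7, -0.5]
grip_width: 0.0601
grip_force: 0.0
```

```bash
python3 g.py 426 -384.5 28 95.7;  python3 - <<'E'
from m import *
d=grab('side')
cv2.imwrite('pics/s11.png',np.hstack([cv2.resize(d['image'][a:a+150,b:b+190,::-1],None,fx=2,fy=2) for a,b in((90,270),(240,130))]))
E
```

```text
t 29.62 p [ 424.7 -385.5   97.3] yang 95.66 w 60.1 gf 0.0 F [ 0.1  0.7 -0.5]
turn -0.007 shift [-0.045  0.03   2.311]
```

View pics/s11.png

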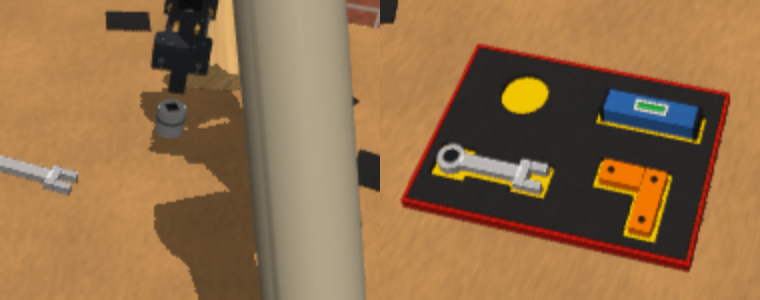

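The level, spanner and bracket all lie within their pockets, and the fingers are above the narrow socket.

Request:
step_arm(plan=[60,-0.04,0.03,0.6,0,60,0,0,0.6,0,60,0,0,0.6,0,60,0,0,0.35,0,60,0,0,0.16,0,60,0,0,0,0,30,0,0,0,0,30,0,0,0,0,30,0,0,0,0,30,0,0,0,0], newtons=30)

```text
time: 30.5
tcp_pos: [0.4264, -0.3838, 0.0297]
tool_rot: [0.0, -0.05, 0.999, -0.0]
contact_force: [-0.2, 2.8, 5.1]
grip_width: 0.0394
grip_force: 30.0
```

Request:
step_arm(plan=[30,0,0,0,0,30,0,0,0,0,30,0,0,-0.3,0,30,0,0,-0.6,0,30,0,0,-0.7,0,30,0,0,-0.7,0,30,0,0,-0.5,0,30,0,0,0,0])

```text
time: 31.17
tcp_pos: [0.427, -0.3851, 0.1164]
tool_rot: [0.002, -0.05, 0.999, -0.003]
contact_force: [0.7, -1.2, -0.7]
grip_width: 0.0393
grip_force: 30.0
```

```bash
python3 g.py 630.7 174.3 112 95.7
```

```text
t 31.17 p [ 427.  -385.1  116.4] yang 95.72 w 39.3 gf 30.0 F [ 0.7 -1.2 -0.7]
turn 0.004 shift [-8.607 17.882  0.146]
```

Request:
step_arm(plan=[30,-0.239,0.497,0,0,30,-0.239,0.497,0,0,30,-0.239,0.497,0,0,30,-0.239,0.497,0,0,30,-0.239,0.497,0,0,30,-0.239,0.497,0,0,30,-0.239,0.497,0,0,30,-0.239,0.497,0,0,30,-0.239,0.497,0,0,30,-0.239,0.497,0,0])

```text
time: 32.0
tcp_pos: [0.4825, -0.2264, 0.1117]
tool_rot: [-0.001, -0.05, 0.999, 0.001]
contact_force: [0.2, -0.8, -1.6]
grip_width: 0.0391
grip_force: 30.0
```

Request:
step_arm(plan=[30,-0.239,0.497,0,0,30,-0.239,0.497,0,0,30,-0.239,0.497,0,0,30,-0.239,0.497,0,0,30,-0.239,0.497,0,0,30,-0.239,0.497,0,0,30,-0.239,0.497,0,0,30,-0.239,0.497,0,0,30,-0.239,0.497,0,0,30,-0.239,0.497,0,0])

```text
time: 32.83
tcp_pos: [0.5386, -0.0711, 0.1116]
tool_rot: [-0.001, -0.05, 0.999, 0.001]
contact_force: [0.7, 0.9, -1.3]
grip_width: 0.0394
grip_force: 30.0
```

Request:
step_arm(plan=[30,-0.239,0.497,0,0,30,-0.239,0.497,0,0,30,-0.239,0.497,0,0,30,-0.239,0.497,0,0,30,-0.239,0.497,0,0,30,-0.239,0.497,0,0,30,-0.239,0.497,0,0,30,-0.239,0.497,0,0,30,-0.239,0.497,0,0,30,-0.239,0.497,0,0])

```text
time: 33.67
tcp_pos: [0.5948, 0.0842, 0.1114]
tool_rot: [-0.001, -0.05, 0.999, 0.0]
contact_force: [0.9, 0.4, -2.8]
grip_width: 0.0395
grip_force: 30.0
```

Request:
step_arm(plan=[30,-0.239,0.497,0,0,30,-0.239,0.497,0,0,30,-0.239,0.497,0,0,30,-0.239,0.497,0,0,30,-0.239,0.497,0,0,30,-0.239,0.497,0,0,30,0,0,0,0,30,0,0,0,0])

```text
time: 34.33
tcp_pos: [0.6286, 0.1768, 0.1114]
tool_rot: [-0.001, -0.051, 0.999, -0.0]
contact_force: [-0.0, -0.4, -1.9]
grip_width: 0.0396
grip_force: 30.0
```

```bash
python3 g.py 630.7 174.3 40 95.7
```

```text
t 34.33 p [628.6 176.8 111.4] yang 95.81 w 39.6 gf 30.0 F [-0.  -0.4 -1.9]
turn 0.019 shift [-0.062 -0.091  2.38 ]
```

Request:
step_arm(plan=[30,-0.06,-0.09,0.5,0,30,0,0,0.6,0,30,0,0,0.6,0,30,0,0,0.4,0,30,0,0,0.2,0,30,0,0,0.12,0,30,0,0,0,0,30,0,0,0,0])

```text
time: 35.0
tcp_pos: [0.6319, 0.1733, 0.041]
tool_rot: [0.0, -0.05, 0.999, 0.0]
contact_force: [0.7, -0.2, -1.2]
grip_width: 0.039
grip_force: 30.0
```

```bash
python3 g.py 630.7 174.3 36 95.7;  python3 - <<'E'
from m import *
d=grab('side')
cv2.imwrite('pics/s12.png',cv2.resize(d['image'][220:390,130:330,::-1],None,fx=3,fy=3))
E
```

```text
t 35.0 p [631.9 173.3  41. ] yang 95.72 w 39.0 gf 30.0 F [ 0.7 -0.2 -1.2]
turn 0.003 shift [0.037 0.036 0.166]
```

View pics/s12.png

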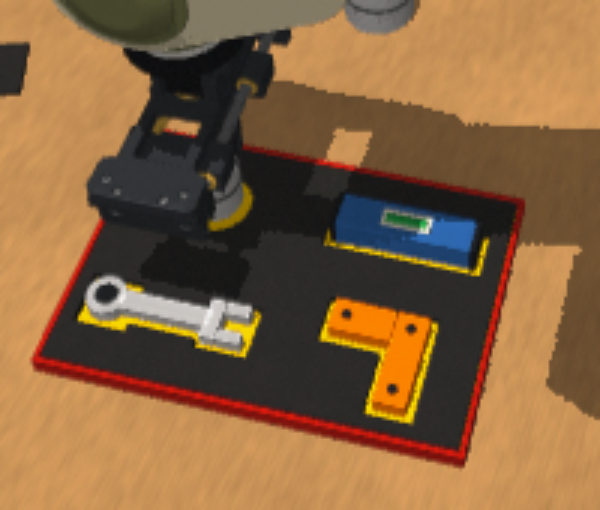

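The socket's base is inside the round pocket, with a yellow crescent visible at the bottom right. I'll lower it slightly, release and retreat.

Request:
step_arm(plan=[30,0.04,0.04,0.1,0,30,0,0,0.07,0,30,0,0,0,0,52,0,0,0,0,52,0,0,0,0,52,0,0,0,0,52,0,0,-0.4,0,52,0,0,-0.7,0,52,0,0,-0.8,0,52,0,0,-0.8,0])

```text
time: 35.88
tcp_pos: [0.6302, 0.1745, 0.1179]
tool_rot: [-0.0, -0.05, 0.999, -0.0]
contact_force: [-0.7, 0.1, -0.2]
grip_width: 0.0519
grip_force: 0.0
```

Request:
step_arm(plan=[60,0.7,0,-0.7,0,60,0.7,-0.7,-0.6,0,60,0.7,-0.8,-0.6,0,60,0.7,-0.8,0,0,60,0.7,-0.8,0,0,60,0.7,-0.8,0,0,60,0.6,-0.8,0,0,60,0,-0.8,0,0,60,0,-0.8,0,0,60,0,0,0,0])

```text
time: 36.72
tcp_pos: [0.5064, -0.0312, 0.1743]
tool_rot: [0.001, -0.048, 0.999, -0.001]
contact_force: [0.9, 0.0, -0.3]
grip_width: 0.0599
grip_force: 0.0
```

```bash
python3 g.py;  python3 - <<'E'
from m import *
for n in ('top','side'):
    d=grab(n); M=masks(d['image'])
    b=(115,135,225,280) if n=='top' else (130,240,320,380)
    for k,z in(('orange',.011),('blue',.016),('steel',.012)):
        for c in blobs(M[k],b,close=5): print(n,k,c.mean(0).round(),*rect(ray(d,c,z if len(c)>0 else z)),'z.024',rect(ray(d,c,.024))[0])
    if n=='top': A=cv2.resize(d['image'][135:285,115:235,::-1],None,fx=3,fy=3)
    else: B=cv2.resize(d['image'][240:390,130:280+40,::-1],None,fx=2.2,fy=3)
cv2.imwrite('pics/f.png',np.hstack([A,B[:, :430]]))
E
```

```text
t 36.72 p [506.4 -31.2 174.3] yang 95.53 w 59.9 gf 0.0 F [ 0.9  0.  -0.3]
top orange [153. 241.] [483.8 253.1] [61.8 60. ] 2.1 z.024 [483.5 248.8]
top blue [189. 234.] [494.1 161.7] [94.5 27.7] 5.5 z.024 [493.8 159.8]
top steel [189. 234.] [494.4 163.1] [34.7 13.8] 1.9 z.024 [494.  160.3]
top steel [211. 241.] [501.2 124.9] [216.3  84.6] 1.5 z.024 [501.1 121.6]
top steel [183. 173.] [637.2 181.7] [42.2 39.6] 64.3 z.024 [635.  178.7]
top steel [147. 180.] [622.2 264.2] [108.8  30.3] 2.4 z.024 [620.1 260. ]
side orange [257. 336.] [487.9 250.5] [69.3 64.4] -85.1 z.024 [484.8 257.1]
side blue [265. 296.] [498.5 156.4] [95.9 38.5] 5.6 z.024 [496.5 161.4]
side steel [187. 323.] [624.7 264.2] [113.1  34.2] 5.6 z.024 [619.9 270.1]
side steel [265. 293.] [500.1 147.8] [34.  13.8] 5.8 z.024 [497.1 155.4]
side steel [200. 281.] [640.8 163.6] [68.8 40.8] -60.9 z.024 [635.7 171. ]
```

View pics/f.png

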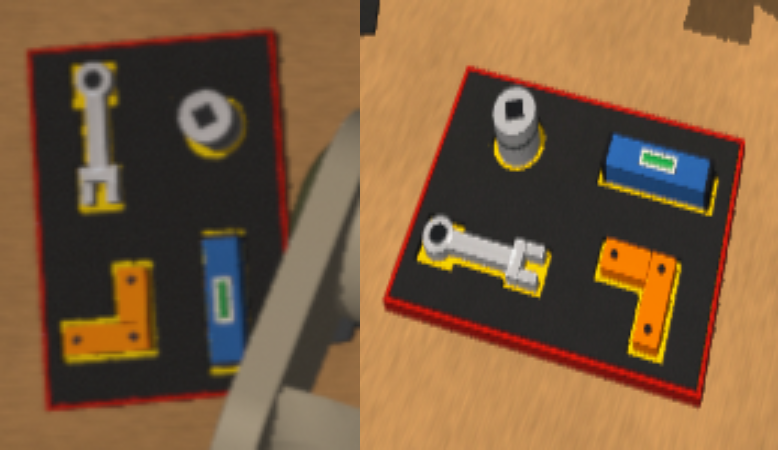

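Run:
```python
from m import *
L=[]
for n,b in (('top',(165,155,205,195)),('side',(180,262,220,300))):
    d=grab(n); g=d['image'].astype(int); V=g.max(2); x0,y0,x1,y1=b
    # black square: dark hole enclosed in the light top
    m=np.zeros(V.shape,bool); m[y0:y1,x0:x1]=V[y0:y1,x0:x1]<70
    k,lab,st,ce=cv2.connectedComponentsWithStats(m.astype(np.uint8))
    for i in range(1,k):
        if 8<st[i,4]<120:
            print(n,ce[i].round(1),st[i,4],[(z,(ray(d,ce[i],z)[0]*1000).round(1)) for z in(.044,.047,.050)])
```

```text
top [182.7 173.2] 33 [(0.044, array([630.9, 174.3])), (0.047, array([630.3, 173.5])), (0.05, array([629.8, 172.7]))]
top [191.  179.3] 44 [(0.044, array([617.3, 155.1])), (0.047, array([616.8, 154.4])), (0.05, array([616.3, 153.7]))]
side [199.7 275.8] 43 [(0.044, array([633.2, 171.7])), (0.047, array([631.9, 173.6])), (0.05, array([630.6, 175.5]))]
```

The socket's top centre triangulates to about (631, 174) mm at a height of about 46 mm. That puts it centred over its pocket, upright and seated. All four parts sit within their pockets, so I'm handing in.

```bash
python3 -c "
from cell import env
print(env.sign_off())"
```

```text
the job is handed in; nothing more can be done
None
```

The short spanner, narrow socket, bracket and level are each in their own pocket by the final camera check, and the arm did not touch the longer spanner or wider socket; I handed the job in at about 37 s, and no verdict came back.

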